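# Pass the tea board between the steamers

## Task

Bring the empty tea cup over to the guest's side of the trolley: with the fingertips, push the small bamboo board that carries the cup lengthwise through the narrow gap between the two covered steamer tiers, and on until the whole board lies squarely on the cork mat beyond. Only push the board along the deck: do not lift or tip it, do not touch the cup, which must ride upright near the middle of the board, and leave everything else on the trolley where it is. Then take the hand clear.

Things in the scene. Friction and masses are not known exactly. Their poses are not given: they have to be found in the camera images.
- board: Rectangular bamboo board, loose and flat on the steel deck (deck z = 0): 84 mm wide (its x), 110 mm long (its y), 20 mm thick; 0.2 to 0.3 kg. Origin: centre of its underside. Starts on the right (-y) of the tiers, up to 0.35 rad askew to the gap, its centre 170 to 220 mm before the line of tier centres and 28 to 82 mm to the robot's side of the gap's centre line. Only its width fits the gap.
- cup: White ceramic tea cup without handle, 58 mm across at the rim, 50 mm over its belly, 40 mm high, about 0.12 kg, standing loose within 5 mm of the middle of the board (so its rim is 60 mm above the deck). Origin: centre of its underside, 20 mm above the deck; z up.
- near_tier: Covered round bamboo steamer tier, 150 mm in diameter, 50 mm high, fixed to the deck, the nearer to the robot. Origin: centre of its underside, on the deck. Its x axis points to the far tier's centre; its y axis is the direction in which the board goes through the gap (roughly world +y, up to 0.25 rad off).
- far_tier: The second covered steamer tier, alike (150 mm in diameter, 50 mm high, fixed), farther from the robot. Origin: centre of its underside. The two centres are 240 to 244 mm apart, so the gap is 90 to 94 mm at its narrowest, midway between the centres. Axes as the near tier's.
- mat: Flat cork mat, 130 mm (its x) by 150 mm (its y), flush with the deck and no hindrance to sliding, on the left (+y) of the tiers, in line with the gap to within 8 mm, its centre 165 to 185 mm past the line of tier centres; axes parallel to the tiers' to within 0.03 rad. Origin: its centre. The board's long side must end along the mat's long side (y).
- teapot: White ceramic teapot, bystander: body 136 mm across, 134 mm high, spout along its +y to 116 mm, handle along its -y to 110 mm; at the left, past the mat. Origin: centre of its underside.
- jar: Empty glass jar with a steel screw lid, bystander: 76 mm in diameter, 116 mm high, right of the far tier. Origin: centre of its underside.
- bowl: Red plastic bowl, bystander: 130 mm across, 55 mm high, on the robot's side of the mat. Origin: centre of its underside.
- plate_gripper: Stainless steel plate gripper with squeeze lever, bystander: about 200 mm long (its x) by 75 mm by 20 mm high, lying at the right. Origin: near its middle, on the deck.
- steamer_stack: Stack of three steamer tiers with lid, bystander: 150 mm in diameter, 144 mm high with the loop handle, on the side of the mat away from the robot. Origin: centre of its underside.
- saucer: White saucer, bystander: 110 mm across, 16 mm high, at the right. Origin: centre of its underside.
There are look-alikes about, which are no part of the job. What is shaped like the board but green or red is not meant.

How it is judged:
On the way, in this order (a step that is already met when the one before it is completed fails the run):
1. the board is in the narrowest part of the gap, lengthwise (y of board in the frame of near_tier between -0.03 and 0.03 m and x of board in the frame of near_tier between 0.11 and 0.132 m and angle between the y axis of board and the y axis of near_tier, either way round below 0.3 rad and height (world z) of board below 0.004 m and angle between board's own z axis and vertical below 0.05 rad), for 0.1 s.
2. the board lies on the mat (x of board in the frame of mat between -0.025 and 0.025 m and y of board in the frame of mat between -0.025 and 0.025 m and angle between the y axis of board and the y axis of mat, either way round below 0.2 rad and height (world z) of board below 0.004 m and angle between board's own z axis and vertical below 0.05 rad), for 0.2 s.
At the end, for the whole second after the job is handed in: The board lies flat and at rest on the mat: its centre within 25 mm of the mat's centre along each of the mat's axes (the mat stands out 23 mm and 20 mm beyond a centred board), its long side within 0.2 rad of the mat's; the cup stands upright on the board, within 20 mm of its middle (all of step 2 and horizontal distance between cup and board below 0.02 m and angle between cup's own z axis and vertical below 0.1 rad and height (world z) of cup between 0.016 and 0.024 m and linear speed of each of board, cup below 0.01 m/s); the robot touches nothing.
It fails at once if the board is lifted or tipped (height (world z) of board above 0.01 m or angle between board's own z axis and vertical above 0.15 rad).
It fails at once if the cup is lifted, tipped or knocked off the board (height (world z) of cup above 0.03 m or height (world z) of cup below 0.012 m or angle between cup's own z axis and vertical above 0.35 rad).
It fails at once if the hand or fingers touch the cup (contact force between any of the arm, the fingers and cup above 0.5 N).
It fails at once if a bystander (teapot, jar, bowl, plate gripper, steamer stack, saucer) is moved more than 15 mm (distance of any of teapot, jar, bowl, plate_gripper, steamer_stack, saucer from where it was at the start of the episode above 0.015 m).
It also fails if it takes over 64 s, if anything falls off the work surface, if the arm or the gripper's body presses on something with over 40 N, if the wrist force passes 120 N, or if a joint passes its speed limit or range.

## Robot

A 6-joint arm with a two-finger parallel gripper is mounted at the origin on the work surface. World frame = base frame: x ahead of the robot, y to its left, z up, the work surface at z = 0. Lengths are in m, angles in rad, forces in N, time in s.
With the tool pointing down it reaches from about 0.35 to 0.975 m from the base axis. Payload 4.9 kg.
Tool frame: the origin (TCP) lies at the very end of the fingers, on their centre line; the grasp point (between the pads) lies 19 mm behind it (ctrl.grasp_offset is the distance from the TCP to the grasp point, in m); y points along the fingers, z is the direction in which the jaws open and shut, and the axes are right-handed (so a half turn about y gives the same grasp; the last joint's range is limited). The gripper opens to 85 mm and grips with 20 to 120 N. Pads are 22 mm wide; open, the fingers measure 114 mm over their backs; the gripper's body (76 mm by 85 mm) begins 54 mm behind the grasp point. The pads swing forward as they close: fully open they stand 13 mm farther back than shut.
Start: joints at [1.011, 0.053, 1.613, -0, 1.476, -0.119], TCP at [0.267, 0.565, 0.231] pointing down, gripper open.
Joint ranges: [-3.01, 3.01], [-1.01, 2.22], [0.06, 2.58], [-1.02, 4.17], [0.09, 2.62], [-3.14, 3.14]. Speed limits (rad/s): [2.57, 2.57, 3.14, 3.14, 3.14, 3.14].

## Interface

Orientations are given as a rotation vector (axis times angle).
In Python, from station import ctrl, eyes, finish_job, find_in, regions_of, pinpoint gives the robot as it stands.
- The arm moves only by the tool play_rows, never from a script. Its argument "moves" is a list of rows, each an object of numbers: "x", "y", "z": the shift along the world's x, y, z in cm; "turn": the turn about the world's z in degrees; "jaw": the finger opening in cm, from 0 to 8.54. A call has 1 to 8 rows; each row shifts and turns the commanded pose from where the row before left it; what a row does not reach is not made up. A row lasts 1/12 s, in which the tool goes at most 41.7 mm and 7.16 degrees, less where a joint would pass 70% of its speed; a pose out of reach is approached as far as the arm can. A call is refused whole if a number of a shift passes 4.17 or a number of a turn 7.16, either way. A call with a gripper value outside its range is refused whole. The fingers move at their own pace and stop on an object; "squeeze" is the grip in N (left out, the last holds). Time passes only in rows, so rows that do not move let the fingers close. It gives the time, the measured TCP pose, the force and the opening at its end, in the units of the state.
- ctrl.get_obs(): the state, without advancing time (a new reading comes with each control period).
- eyes.get_image(name): name is "scene" or "top" or "wrist"; returns a dict with "img" (480x640x3 uint8, red, green, blue), "camera_matrix" (3x3 intrinsics, pixels), "cam_to_world" (4x4, takes a point from camera to world coordinates). Camera axes: x right, y up, looking along -z (the intrinsics and any distortion apply to the point x, -y, -z); pixel columns grow to the right and rows downward; lengths in m; the calibration is good to about 2 mm. A picture is of the moment at which its call begins. There is no depth.
- finish_job(): hands the job in, once; it reports no verdict.
Trained networks look in the newest picture that a camera, given by its name, has taken for a name from the list of things; names that differ only in an ending like _2 or _b are one class to them, and where a whole thing is asked for, a point or a joint stands for the part that bears it (a point fixed in the world has none). Each returns a list of dicts, best first, with "score" (0 to 1); they miss things now and then, are a little off and sometimes report something else, mostly with a low value. They report only what shows in the picture. A call takes as long as a camera call. They do not tell look-alikes from the thing itself.
- find_in(camera, query): "point" ([column, row] in pixels, amid what is visible of it).
- regions_of(camera, query): "pixels" (480x640 bool, what is visible of it) and "point" ([column, row] in pixels, amid what is visible of it).
- pinpoint(camera, query): "point" ([column, row] in pixels: a listed point, or the origin of a listed thing).
The state is a dict: "t": time; "q": joint angles; "dq": joint speeds; "effort": joint torques, N m; "tool_pos": TCP position; "tool_rot": TCP orientation; "contact_force": force on the tool from outside, world axes, zero at the start; "wrist_torque": the same for the moment, N m; "opening": finger opening in m.
Only numpy, scipy, OpenCV 4.12 (cv2) and the standard library are available. Lean on these libraries where they do the work, as an engineer would, in place of code of your own. Each camera call takes 0.05 s, during which the arm holds its last target.

## Working session

There is one attempt and no reset: what is moved stays moved. The work goes in short steps, Python scripts to look and compute and a tool call to move; the robot and the scene stay as the last step left them, time stands still between calls to the robot, and variables do not carry over. Pictures are saved under pics/ and viewed, and the job is handed in when it is done.

Besides the shell and the picture viewer there is one more tool, called after "Request:" as name(argument=value, ...) on one line, values as JSON. play_rows: Moves the arm, as the interface text tells. Its arguments: {"type":"object","properties":{"moves":{"type":"array"},"squeeze":{"type":"number"}},"required":["moves"]}

```bash
ls; mkdir -p pics; python3 - <<'E'
from station import ctrl, eyes
import cv2, numpy as np
o=ctrl.get_obs(); print(o)
for n in ["scene","top"]:
    d=eyes.get_image(n); cv2.imwrite(f"pics/{n}0.png",d["img"][:,:,::-1]); print(n,d["camera_matrix"],d["cam_to_world"], d.keys())
    np.savez(f"{n}.npz",K=d["camera_matrix"],T=d["cam_to_world"])
E
```

```text
pics
{'t': 0.0, 'q': array([ 1.01100969e+00,  5.33471805e-02,  1.61431278e+00,  3.12674560e-05,
        1.47598878e+00, -1.18973121e-01]), 'dq': array([ 6.46754764e-05, -1.15513665e-04, -2.47490140e-03,  4.38064348e-04,
       -9.57031212e-04, -1.53485601e-03]), 'effort': array([ 4.38031439e-04, -3.93690491e+01, -3.70175207e+01, -8.25811594e-05,
        7.19795848e-03,  1.47095068e-05]), 'tool_pos': array([0.26631334, 0.56472911, 0.2300578 ]), 'tool_rot': array([-1.5449446 ,  0.34636478, -0.34523573]), 'contact_force': array([ 0.66532705,  0.24846325, -0.21552806]), 'wrist_torque': array([ 0.01273589, -0.0162618 ,  0.00915257]), 'opening': 0.08540539591472775}
scene [[471.94379017   0.         313.181758  ]
 [  0.         471.94379017 234.05207893]
 [  0.           0.           1.        ]] [[ 0.63829435 -0.64376834  0.42206949  1.02544526]
 [ 0.76973832  0.54025935 -0.34003346 -0.47522238]
 [-0.00912421  0.5419245   0.84037765  1.00148849]
 [ 0.          0.          0.          1.        ]] dict_keys(['img', 'camera_matrix', 'cam_to_world'])
top [[435.36696763   0.         323.22976942]
 [  0.         435.36696763 239.42884946]
 [  0.           0.           1.        ]] [[-0.02524854  0.99674308 -0.07658811  0.45798101]
 [-0.99947063 -0.02359663  0.02239769 -0.07378395]
 [ 0.02051752  0.07711307  0.99681122  1.05253234]
 [ 0.          0.          0.          1.        ]] dict_keys(['img', 'camera_matrix', 'cam_to_world'])
```

View pics/scene0.png

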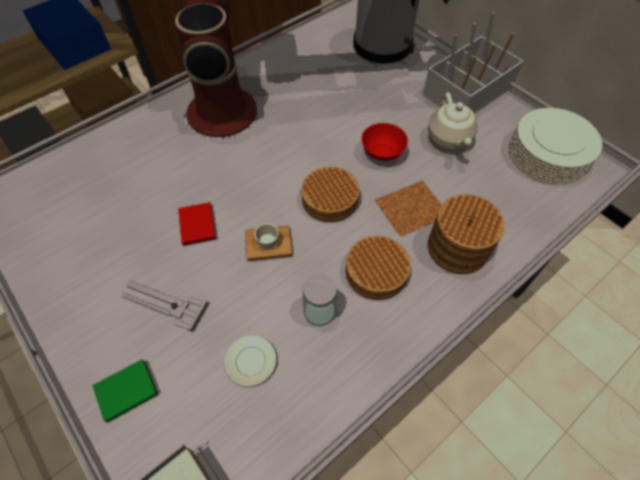

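View pics/top0.png

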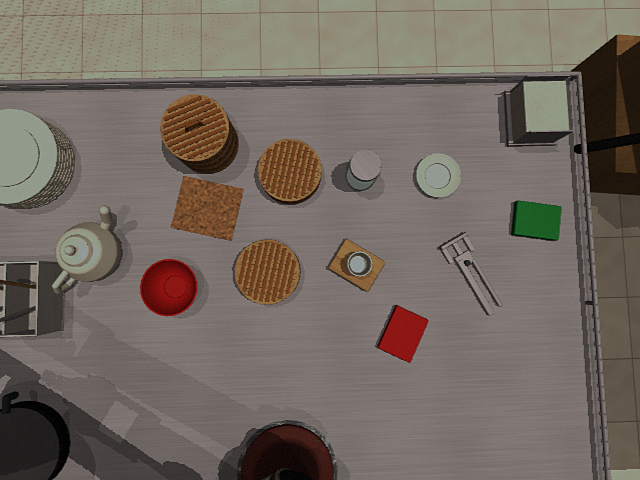

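```bash
cat > h.py <<'E'
import numpy as np, cv2
from scipy.optimize import least_squares
def cam(d): return d["camera_matrix"], d["cam_to_world"]
def proj(K,T,P):
    P=np.atleast_2d(P); c=(P-T[:3,3])@T[:3,:3]; c=c*[1,-1,-1]; u=c@K.T; return u[:,:2]/u[:,2:]
def unproj(K,T,uv,z):
    uv=np.atleast_2d(uv).astype(float); h=np.c_[uv,np.ones(len(uv))]@np.linalg.inv(K).T
    w=(h*[1,-1,-1])@T[:3,:3].T; s=(z-T[2,3])/w[:,2]; return T[:3,3]+w*s[:,None]
def shape(kind,p):
    if kind=="cyl":
        a=np.linspace(0,2*np.pi,60,endpoint=False); c=np.c_[p[0]+.075*np.cos(a),p[1]+.075*np.sin(a)]
        return np.vstack([np.c_[c,0*a],np.c_[c,0*a+.05]])
    w,l,hs={"board":(.084,.11,(0,.02)),"mat":(.13,.15,(0,))}[kind]
    s=np.array([[-w,-l],[w,-l],[w,l],[-w,l]])/2; c,sn=np.cos(p[2]),np.sin(p[2])
    q=s@np.array([[c,sn],[-sn,c]])+p[:2]
    return np.vstack([np.c_[q,np.full(4,z)] for z in hs])
def contour(mask):
    cs,_=cv2.findContours(mask.astype(np.uint8),cv2.RETR_EXTERNAL,cv2.CHAIN_APPROX_NONE)
    c=max(cs,key=cv2.contourArea); return c
def fit(kind,obs,p0,skip=None):
    # obs: list of (K,T,contourpts)
    def res(p):
        r=[]
        for K,T,c in obs:
            hull=cv2.convexHull(proj(K,T,shape(kind,p)).astype(np.float32))
            r+= [cv2.pointPolygonTest(hull,(float(x),float(y)),True) for x,y in c]
        return np.array(r)
    s=least_squares(res,p0,loss="soft_l1",f_scale=1.0,diff_step=1e-4,x_scale=.01 if False else 1.0)
    r=res(s.x); return s.x,np.sqrt(np.mean(r**2)),np.median(np.abs(r))
E
cat > m.py <<'E'
from station import eyes, regions_of, find_in
from h import *
D={n:eyes.get_image(n) for n in ["top","scene"]}
import pickle
R={}
for q in ["board","cup","near_tier","far_tier","mat"]:
    for n in D:
        r=regions_of(n,q); R[q,n]=r
        print(q,n,[(np.round(x["point"]).tolist(),round(x["score"],2),int(x["pixels"].sum())) for x in r[:5]])
pickle.dump((D,R),open("m.pkl","wb"))
E
python3 m.py
```

```text
board top [([536.0, 222.0], 0.92, 1635), ([352.0, 266.0], 0.64, 1091), ([400.0, 331.0], 0.63, 1766)]
board scene [([275.0, 251.0], 0.93, 925), ([197.0, 221.0], 0.81, 1294), ([124.0, 394.0], 0.57, 2390)]
cup top [([360.0, 266.0], 0.93, 465)]
cup scene [([266.0, 235.0], 0.84, 510), ([272.0, 248.0], 0.31, 1032)]
near_tier top [([267.0, 273.0], 0.91, 3351)]
near_tier scene [([328.0, 195.0], 0.85, 2656)]
far_tier top [([289.0, 166.0], 0.63, 3252)]
far_tier scene [([380.0, 269.0], 0.72, 3401)]
mat top [([208.0, 207.0], 0.56, 3402)]
mat scene [([410.0, 208.0], 0.89, 2189)]
```

```bash
cat > f.py <<'E'
import pickle
from h import *
D,R=pickle.load(open("m.pkl","rb"))
def pick(q,n,pt):
    r=[x for x in R[q,n] if np.hypot(*(np.array(x["point"])-pt))<25]
    m=r[0]["pixels"]
    if q=="board":
        for x in R["cup",n][:1]: m=m|x["pixels"]
    return contour(m)[:,0,:]
P={"near_tier":((267,273),(328,195)),"far_tier":((289,166),(380,269)),"mat":((208,207),(410,208)),"board":((355,266),(270,248))}
import os
out={}
for q in P:
    kind={"near_tier":"cyl","far_tier":"cyl"}.get(q,q)
    for use in (["top"],["scene"],["top","scene"]):
        obs=[];
        for n in use:
            K,T=cam(D[n]); c=pick(q,n,np.array(P[q][n=="scene"]))
            if q=="board" :
                # drop cup-bordered pts: keep those far from cup region
                cm=cv2.dilate(R["cup",n][0]["pixels"].astype(np.uint8),np.ones((5,5)))
                c=np.array([p for p in c if not cm[p[1],p[0]]])
            obs.append((K,T,c.astype(float)))
        p0=unproj(*cam(D[use[0]]),P[q][use[0]=="scene"],.02)[0,:2]
        best=None
        for a in ([None] if kind=="cyl" else np.linspace(-.75,.75,7)):
            p=list(p0)+([] if a is None else [a])
            s=fit(kind,obs,p)
            if best is None or s[1]<best[1]: best=s
        print(q,use,np.round(best[0],4),"rms",round(best[1],2),"med",round(best[2],2)); out[q]=best[0]
n,f=out["near_tier"],out["far_tier"]; d=f-n; print("dist",np.hypot(*d),"ang of y",np.arctan2(d[1],d[0]))
x=d/np.hypot(*d); y=np.array([-x[1],x[0]])
for q in ("mat","board"): print(q,"in near:",(out[q][:2]-n)@x,(out[q][:2]-n)@y, out[q][2]-np.arctan2(d[1],d[0]))
for nn in D:
    K,T=cam(D[nn]); print("cup rim?",nn,unproj(K,T,R["cup",nn][0]["point"],.04))
    im=D[nn]["img"][:,:,::-1].copy()
    for q in P:
        h=cv2.convexHull(proj(K,T,shape({"near_tier":"cyl","far_tier":"cyl"}.get(q,q),out[q])).astype(np.float32))
        cv2.polylines(im,[np.int32(np.round(h))],True,(255,0,0),1)
    cv2.imwrite(f"pics/fit_{nn}.png",cv2.resize(im[120:330,130:460],None,fx=2.4,fy=2.4))
np.save("out.npy",out,allow_pickle=True)
E
python3 f.py
```

```text
near_tier ['top'] [0.4648 0.0345] rms 0.8 med 0.7
near_tier ['scene'] [0.4675 0.0332] rms 1.03 med 0.96
near_tier ['top', 'scene'] [0.4656 0.0342] rms 1.01 med 0.69
far_tier ['top'] [ 0.7007 -0.0212] rms 1.09 med 1.02
far_tier ['scene'] [ 0.7032 -0.024 ] rms 0.97 med 0.89
far_tier ['top', 'scene'] [ 0.7019 -0.0225] rms 1.16 med 0.92
mat ['top'] [ 0.623   0.1824 -0.2378] rms 0.41 med 0.28
mat ['scene'] [ 0.6236  0.1801 -0.2426] rms 1.66 med 0.57
mat ['top', 'scene'] [ 0.6231  0.1818 -0.2383] rms 1.14 med 0.44
board ['top'] [ 0.4762 -0.1753 -0.5648] rms 0.88 med 0.78
board ['scene'] [ 0.4737 -0.1736 -0.595 ] rms 1.06 med 0.58
board ['top', 'scene'] [ 0.4755 -0.1748 -0.5796] rms 1.01 med 0.88
dist 0.2430222668172449 ang of y -0.23553773082599672
mat in near: 0.11875838231899338 0.18024372481291942 -0.002754879232346269
board in near: 0.05839048208454751 -0.20090508714770708 -0.3440241768800859
cup rim? top [[ 0.47157447 -0.179326    0.04      ]]
cup rim? scene [[ 0.46989254 -0.17611858  0.04      ]]
```

View pics/fit_top.png

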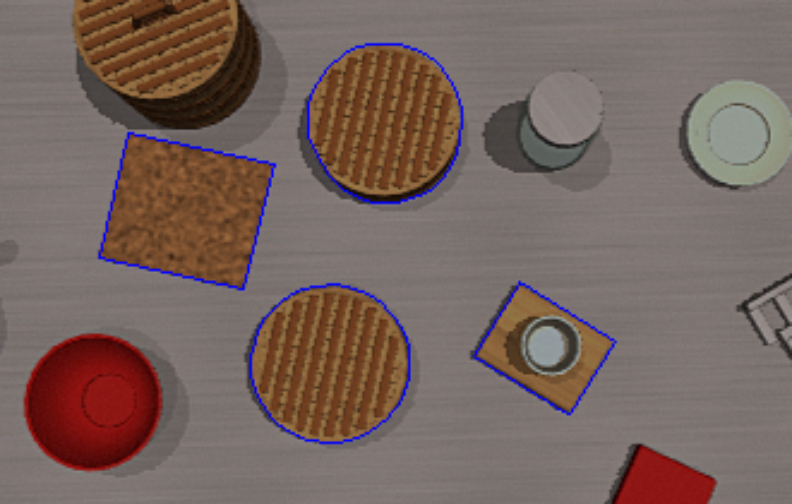

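View pics/fit_scene.png

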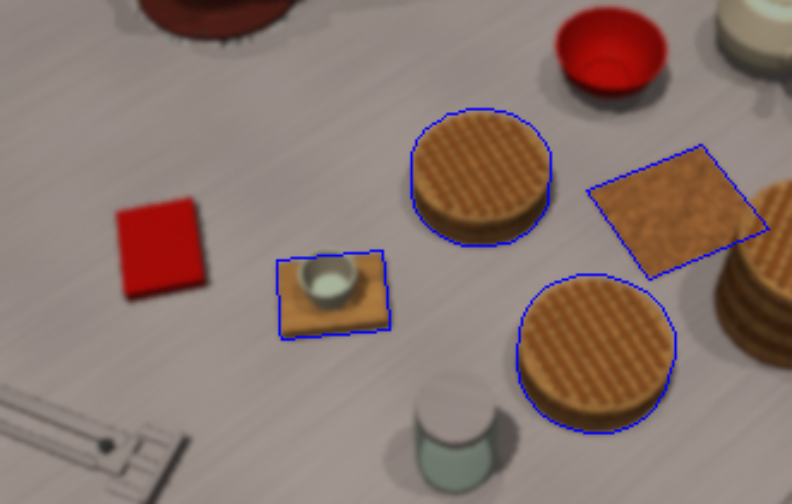

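```bash
python3 - <<'E'
from scipy.spatial.transform import Rotation as R
from h import *
import pickle
r=R.from_rotvec([-1.5449446 ,  0.34636478, -0.34523573]).as_matrix(); print(r.round(3)); print("jaw ang deg",np.degrees(np.arctan2(r[1,2],r[0,2])))
D,_=pickle.load(open("m.pkl","rb")); K,T=cam(D["top"])
for n,uv,z in [("red corners",(380,345),.02),("",(412,360),.02),("",(428,320),.02),("",(398,306),.02),("jar",(365,175),.06),("gripper end",(440,245),.01),("bowl",(169,288),.03)]: print(n,unproj(K,T,uv,z)[0].round(3))
b=np.array([.4755,-.1748]);th=-.5796
X=np.array([np.cos(th),np.sin(th)])
print("side hand start",b-X*(.042+.011+.03), "contact", b-X*(.053))
E
```

```text
[[ 0.904 -0.001  0.427]
 [-0.427 -0.002  0.904]
 [-0.    -1.    -0.002]]
jaw ang deg 64.74309049627698
red corners [ 0.286 -0.224  0.02 ]
 [ 0.25  -0.297  0.02 ]
 [ 0.341 -0.339  0.02 ]
 [ 0.376 -0.269  0.02 ]
jar [ 0.682 -0.197  0.06 ]
gripper end [ 0.518 -0.379  0.01 ]
bowl [0.432 0.264 0.03 ]
side hand start [ 0.40605541 -0.12934179] contact [ 0.43115586 -0.14577247]
```

Request:
play_rows(moves=[{"x":1,"y":-2,"jaw":4.5},{"x":2,"y":-3.6},{"x":2,"y":-3.6,"turn":-2},{"x":2,"y":-3.6,"turn":-2},{"x":2,"y":-3.6,"turn":-2},{"x":2,"y":-3.6,"turn":-2},{"x":2,"y":-3.6},{"x":2,"y":-3.6}])

```text
invalid input
```

Request:
play_rows(moves=[{"x":0,"y":-3.6},{"x":0,"y":-4},{"x":0,"y":-4},{"x":0,"y":-4},{"x":0,"y":-4},{"x":0,"y":-4},{"x":0,"y":-4},{"x":0,"y":-4}])

```text
invalid input
```

Request:
play_rows(moves=[{"x":1,"y":-2,"z":0,"turn":0,"jaw":4.5},{"x":2,"y":-3.6,"z":0,"turn":0,"jaw":4.5},{"x":2,"y":-3.6,"z":0,"turn":-2,"jaw":4.5},{"x":2,"y":-3.6,"z":0,"turn":-2,"jaw":4.5},{"x":2,"y":-3.6,"z":0,"turn":-2,"jaw":4.5},{"x":2,"y":-3.6,"z":0,"turn":-2,"jaw":4.5},{"x":2,"y":-3.6,"z":0,"turn":0,"jaw":4.5},{"x":2,"y":-3.6,"z":0,"turn":0,"jaw":4.5}])

```text
t: 1.37
tool_pos: [0.4172, 0.2915, 0.2316]
tool_rot: [-1.522, 0.454, -0.455]
contact_force: [0.5, 0.3, -0.5]
opening: 0.0451
```

Request:
play_rows(moves=[{"x":0,"y":-4,"z":0,"turn":0,"jaw":4.5},{"x":0,"y":-4,"z":0,"turn":0,"jaw":4.5},{"x":0,"y":-4,"z":0,"turn":0,"jaw":4.5},{"x":0,"y":-4,"z":0,"turn":0,"jaw":4.5},{"x":0,"y":-4,"z":0,"turn":0,"jaw":4.5},{"x":0,"y":-4,"z":0,"turn":0,"jaw":4.5},{"x":0,"y":-4,"z":0,"turn":0,"jaw":4.5},{"x":0,"y":-4,"z":0,"turn":0,"jaw":4.5}])

```text
t: 2.03
tool_pos: [0.4163, -0.0286, 0.2317]
tool_rot: [-1.522, 0.453, -0.456]
contact_force: [-0.2, -0.3, 1.0]
opening: 0.0452
```

Request:
play_rows(moves=[{"x":-0.5,"y":-3.5,"z":0,"turn":0,"jaw":4.5},{"x":-0.7,"y":-3,"z":-1,"turn":0,"jaw":4.5},{"x":-0.6,"y":-2,"z":-3,"turn":0,"jaw":4.5},{"x":-0.3,"y":-0.6,"z":-4,"turn":0,"jaw":4.5},{"x":0,"y":0,"z":-4,"turn":0,"jaw":4.5},{"x":0,"y":0,"z":-3,"turn":0,"jaw":4.5},{"x":0,"y":0,"z":-2,"turn":0,"jaw":4.5},{"x":0,"y":0,"z":-1,"turn":0,"jaw":4.5}])

```text
t: 2.7
tool_pos: [0.3933, -0.1168, 0.0479]
tool_rot: [-1.521, 0.459, -0.451]
contact_force: [-0.1, 0.2, -0.5]
opening: 0.0449
```

Request:
play_rows(moves=[{"x":0,"y":0,"z":-2,"turn":0,"jaw":4.5},{"x":0,"y":0,"z":-1.5,"turn":0,"jaw":4.5},{"x":0,"y":0,"z":-0.8,"turn":0,"jaw":4.5},{"x":0,"y":0,"z":0,"turn":0,"jaw":4.5}])

```text
t: 3.03
tool_pos: [0.3949, -0.1173, 0.0073]
tool_rot: [-1.522, 0.457, -0.453]
contact_force: [-0.4, -0.1, -0.1]
opening: 0.0451
```

```bash
cat > snap.py <<'E'
import sys
from station import eyes, ctrl
import cv2
tag=sys.argv[1]
for n in sys.argv[2:]:
    d=eyes.get_image(n); im=d["img"][:,:,::-1]
    cv2.imwrite(f"pics/{tag}_{n}.png",im)
    if n!="wrist": cv2.imwrite(f"pics/{tag}_{n}c.png",cv2.resize(im[100:340,140:460],None,fx=2.4,fy=2.4))
o=ctrl.get_obs(); print(o["t"],o["tool_pos"],o["contact_force"])
E
python3 snap.py a top scene wrist
```

```text
3.1833 [ 0.39674583 -0.11825298  0.00965009] [ 0.06229613  0.16962837 -0.17015183]
```

View pics/a_topc.png

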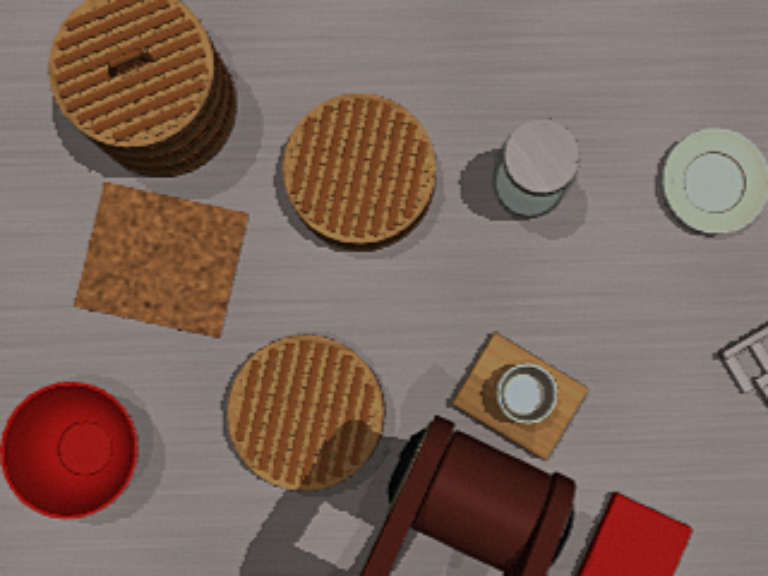

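View pics/a_scenec.png

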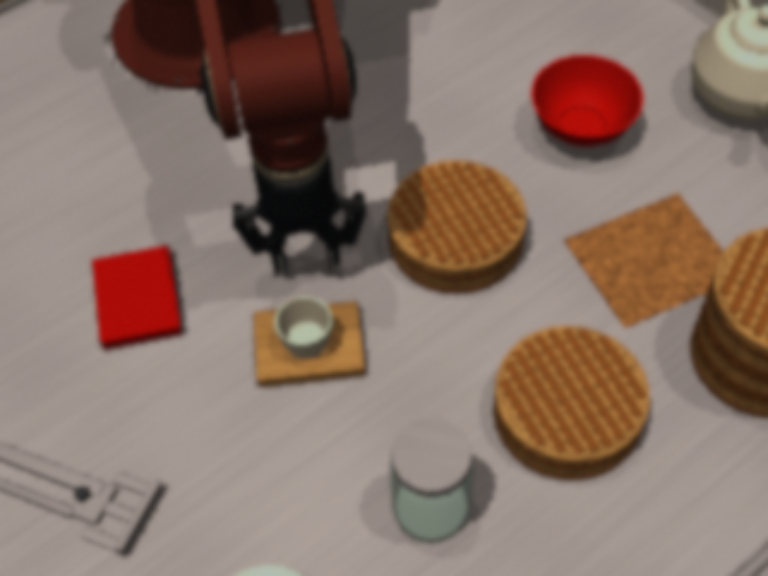

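View pics/a_wrist.png

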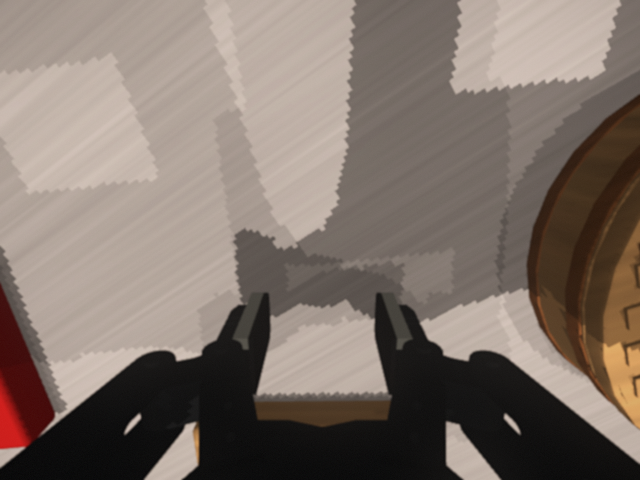

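```bash
python3 - <<'E'
from h import *
d=np.load("scene.npz"); K,T=d["K"],d["T"]
c=np.array([.3967,-.1183]); a=np.radians(56.7); u=np.array([np.cos(a),np.sin(a)]); n=np.array([-u[1],u[0]])
for nm,z in [("elbowR",(236,208)),("elbowRlow",(262,247)),("elbowL",(360,202)),("elbowLlow",(355,235)),("tipR",(281,272)),("tipL",(336,268)),("bend R",(275,245)),("bend L",(330,240))]:
    uv=(140+z[0]/2.4,100+z[1]/2.4)
    p=unproj(K,T,uv,0)[0]; o=T[:3,3]; w=p-o
    s=((c-o[:2])@n)/(w[:2]@n); q=o+s*w; print(nm,"lateral",round((q[:2]-c)@u,3),"z",round(q[2],3))
E
```

```text
elbowR lateral -0.06 z 0.118
elbowRlow lateral -0.043 z 0.051
elbowL lateral 0.063 z 0.11
elbowLlow lateral 0.055 z 0.056
tipR lateral -0.028 z 0.003
tipL lateral 0.031 z 0.001
bend R lateral -0.029 z 0.052
bend L lateral 0.028 z 0.052
```

```bash
cat > arc.py <<'E'
from h import *
b=np.array([.4755,-.1748]);th=-.5796; off=np.array([-.053,.004]); N=14; s=.0635/N; dth=.344/N
Rm=lambda t: np.array([[np.cos(t),-np.sin(t)],[np.sin(t),np.cos(t)]])
h=b+Rm(th)@off; print("contact hand",h)
for i in range(N):
    b=b+s*np.array([np.cos(th+dth/2),np.sin(th+dth/2)]); th+=dth
    h2=b+Rm(th)@off; print(i,np.round((h2-h)*100,2),round(np.degrees(dth),2)); h=h2
print(b,th,h)
E
python3 arc.py
```

```text
contact hand [ 0.43334662 -0.14242574]
0 [ 0.3  -0.35] 1.41
1 [ 0.31 -0.34] 1.41
2 [ 0.32 -0.33] 1.41
3 [ 0.33 -0.32] 1.41
4 [ 0.34 -0.32] 1.41
5 [ 0.34 -0.31] 1.41
6 [ 0.35 -0.3 ] 1.41
7 [ 0.36 -0.29] 1.41
8 [ 0.37 -0.28] 1.41
9 [ 0.37 -0.27] 1.41
10 [ 0.38 -0.26] 1.41
11 [ 0.39 -0.25] 1.41
12 [ 0.39 -0.24] 1.41
13 [ 0.4  -0.24] 1.41
[ 0.53351219 -0.19984855] -0.23559999999999992 [ 0.48291005 -0.18358745]
```

Request:
play_rows(moves=[{"x":0.8,"y":-0.5,"z":0,"turn":0,"jaw":4.5},{"x":0.8,"y":-0.5,"z":0,"turn":0,"jaw":4.5},{"x":0.8,"y":-0.5,"z":0,"turn":0,"jaw":4.5},{"x":0.5,"y":-0.3,"z":0,"turn":0,"jaw":4.5},{"x":0.2,"y":-0.2,"z":0,"turn":0,"jaw":4.5}])

```text
t: 3.6
tool_pos: [0.4282, -0.1386, 0.0094]
tool_rot: [-1.523, 0.453, -0.456]
contact_force: [0.0, -0.3, -0.8]
opening: 0.0446
```

Request:
play_rows(moves=[{"x":0.35,"y":-0.2,"z":0,"turn":0,"jaw":4.5},{"x":0.35,"y":-0.2,"z":0,"turn":0,"jaw":4.5},{"x":0.3,"y":-0.35,"z":0,"turn":1.4,"jaw":4.5},{"x":0.31,"y":-0.34,"z":0,"turn":1.4,"jaw":4.5},{"x":0.32,"y":-0.33,"z":0,"turn":1.4,"jaw":4.5},{"x":0.33,"y":-0.32,"z":0,"turn":1.4,"jaw":4.5},{"x":0.34,"y":-0.32,"z":0,"turn":1.4,"jaw":4.5},{"x":0.34,"y":-0.31,"z":0,"turn":1.4,"jaw":4.5}])

```text
t: 4.27
tool_pos: [0.4515, -0.1606, 0.0079]
tool_rot: [-1.543, 0.343, -0.335]
contact_force: [-5.5, 2.4, 4.8]
opening: 0.0449
```

```bash
python3 snap.py b top scene
```

```text
4.3667 [ 0.45262083 -0.16137389  0.00794973] [-2.10733327  0.49120794  2.34637042]
```

View pics/b_scenec.png

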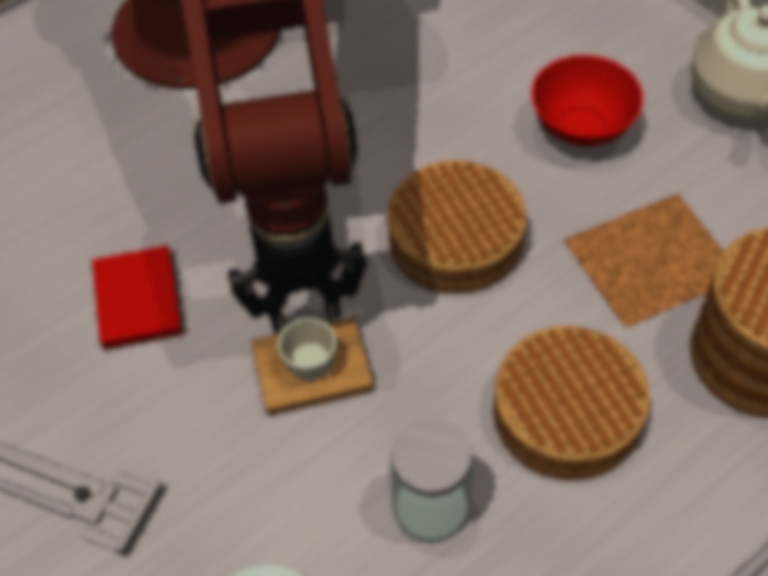

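View pics/b_topc.png

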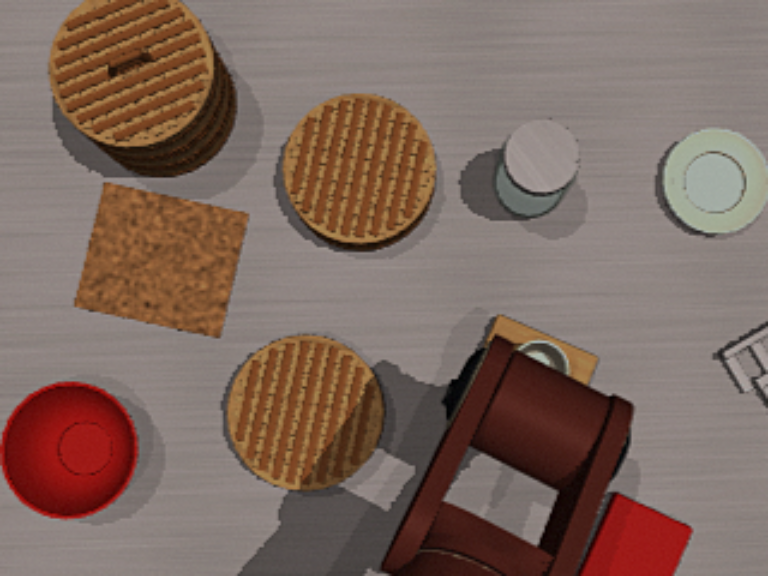

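Request:
play_rows(moves=[{"x":0.35,"y":-0.3,"z":0,"turn":1.4,"jaw":4.5},{"x":0.36,"y":-0.29,"z":0,"turn":1.4,"jaw":4.5},{"x":0.37,"y":-0.28,"z":0,"turn":1.4,"jaw":4.5},{"x":0.37,"y":-0.27,"z":0,"turn":1.4,"jaw":4.5},{"x":0.38,"y":-0.26,"z":0,"turn":1.4,"jaw":4.5},{"x":0.39,"y":-0.25,"z":0,"turn":1.4,"jaw":4.5},{"x":0.39,"y":-0.24,"z":0,"turn":1.4,"jaw":4.5},{"x":0.4,"y":-0.24,"z":0,"turn":1.4,"jaw":4.5}])

```text
t: 5.03
tool_pos: [0.4827, -0.1825, 0.0077]
tool_rot: [-1.562, 0.187, -0.185]
contact_force: [-2.2, -0.1, -2.0]
opening: 0.0453
```

Request:
play_rows(moves=[{"x":-0.5,"y":0.12,"z":0,"turn":0,"jaw":4.5},{"x":-1,"y":0.24,"z":0,"turn":0,"jaw":4.5},{"x":-2,"y":0.5,"z":0,"turn":0,"jaw":4.5},{"x":-2,"y":0.5,"z":2,"turn":0,"jaw":2.5},{"x":-2,"y":0.5,"z":3,"turn":-2,"jaw":2.5},{"x":-2,"y":-1,"z":4,"turn":-5,"jaw":2.5},{"x":-0.5,"y":-2,"z":4,"turn":-7,"jaw":2.5},{"x":0,"y":-3,"z":2,"turn":-7,"jaw":2.5}])

```text
t: 5.7
tool_pos: [0.3851, -0.2214, 0.1557]
tool_rot: [-1.519, 0.472, -0.482]
contact_force: [1.7, -0.3, -0.1]
opening: 0.0246
```

```bash
python3 snap.py c top scene
```

```text
5.8 [ 0.38714538 -0.22603224  0.15759165] [ 0.34262427 -1.04408463 -0.01372078]
```

View pics/c_topc.png

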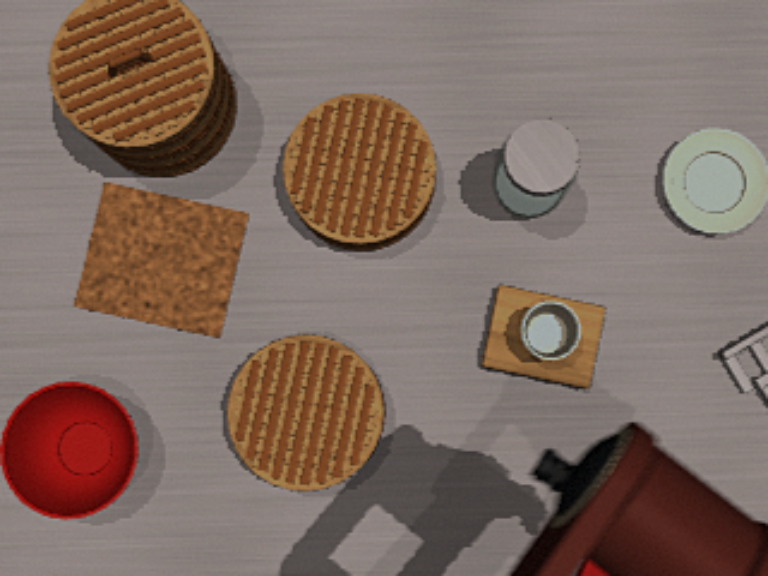

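```bash
cat > b.py <<'E'
import sys
from station import eyes, regions_of
from h import *
out=np.load("out.npy",allow_pickle=True).item()
ns=sys.argv[3:] or ["top","scene"]; g=np.array([float(sys.argv[1]),float(sys.argv[2])])
n,f=out["near_tier"],out["far_tier"]; d=f-n; A=np.arctan2(d[1],d[0]); x=d/np.hypot(*d); y=np.array([-x[1],x[0]])
allobs=[]
def rep(l,obs):
    best=min((fit("board",obs,[*g,A+a]) for a in (-.2,0,.2)),key=lambda s:s[1]); p=best[0]
    print(l,"world",p.round(4),"near",((p[:2]-n)@x).round(4),((p[:2]-n)@y).round(4),"dth",round(p[2]-A,3),"rms",round(best[1],2)); return p
for nm in ns:
    D=eyes.get_image(nm); K,T=cam(D); e=proj(K,T,[*g,.02])[0]
    r=[q for q in regions_of(nm,"board") if np.hypot(*(np.array(q["point"])-e))<30]; cu=regions_of(nm,"cup")
    if not r or not cu: print(nm,"missing",len(r),len(cu)); continue
    m=r[0]["pixels"]|cu[0]["pixels"]; c=contour(m)[:,0,:]
    cm=cv2.dilate(cu[0]["pixels"].astype(np.uint8),np.ones((5,5))); c=np.array([p for p in c if not cm[p[1],p[0]]]).astype(float)
    allobs.append((K,T,c)); p=rep(nm,allobs[-1:])
    q=unproj(K,T,cu[0]["point"],.045)[0][:2]; print("  cup world",q.round(4),"off board",(q-p[:2]).round(4))
if len(allobs)>1: rep("both",allobs)
E
python3 b.py .533 -.2
```

```text
top world [ 0.5347 -0.2005 -0.2281] near 0.122 -0.2121 dth 0.007 rms 0.71
  cup world [ 0.5375 -0.2077] off board [ 0.0028 -0.0073]
scene world [ 0.5338 -0.2008 -0.2352] near 0.1212 -0.2126 dth 0.0 rms 1.01
  cup world [ 0.5328 -0.2026] off board [-0.001  -0.0018]
both world [ 0.5344 -0.2006 -0.2287] near 0.1217 -0.2123 dth 0.007 rms 0.86
```

Request:
play_rows(moves=[{"x":0,"y":-2,"z":0,"turn":-6.9,"jaw":2.5},{"x":1,"y":-2,"z":0,"turn":-6.9,"jaw":2.5},{"x":2,"y":-2,"z":0,"turn":-6.9,"jaw":2.5},{"x":2,"y":-1,"z":0,"turn":-6.9,"jaw":2.5},{"x":2,"y":0,"z":0,"turn":-6.9,"jaw":2.5},{"x":2,"y":0,"z":0,"turn":-6.9,"jaw":2.5},{"x":2,"y":0,"z":-1,"turn":-6.9,"jaw":2.5},{"x":1.5,"y":0,"z":-2,"turn":-6.9,"jaw":2.5}])

```text
t: 6.77
tool_pos: [0.5131, -0.2918, 0.1228]
tool_rot: [-1.208, 1.207, -1.213]
contact_force: [-0.2, -0.6, 0.4]
opening: 0.0249
```

Request:
play_rows(moves=[{"x":0.35,"y":0,"z":-3,"turn":-6.9,"jaw":2.5},{"x":0,"y":-0.1,"z":-3,"turn":-6.6,"jaw":2.5},{"x":0,"y":0,"z":-2,"turn":0,"jaw":2.5},{"x":0,"y":0,"z":0,"turn":0,"jaw":2.5},{"x":0,"y":0,"z":0,"turn":0,"jaw":2.5}])

```text
t: 7.18
tool_pos: [0.5125, -0.2909, 0.0392]
tool_rot: [-1.092, 1.383, -1.373]
contact_force: [0.3, 0.4, 0.9]
opening: 0.025
```

```bash
python3 - <<'E'
from station import ctrl
from h import *
from scipy.spatial.transform import Rotation as R
o=ctrl.get_obs(); out=np.load("out.npy",allow_pickle=True).item(); n,f=out["near_tier"],out["far_tier"];d=f-n;x=d/np.hypot(*d); y=np.array([-x[1],x[0]])
p=o["tool_pos"][:2]-n; r=R.from_rotvec(o["tool_rot"]).as_matrix(); print(o["tool_pos"],p@x,p@y,np.degrees(np.arctan2(r[1,2],r[0,2])),np.degrees(np.arctan2(d[1],d[0])),o["q"].round(2))
E
python3 snap.py d top scene
```

```text
[ 0.51246127 -0.29091421  0.03924161] 0.12145627099218508 -0.30521399264073595 -13.269191978793712 -13.495317892418042 [-0.64  0.17  1.83  0.    1.15 -0.41]
7.2833 [ 0.51459933 -0.29287773  0.04288489] [ 0.06561526  0.07548428 -0.62948233]
```

View pics/d_scenec.png

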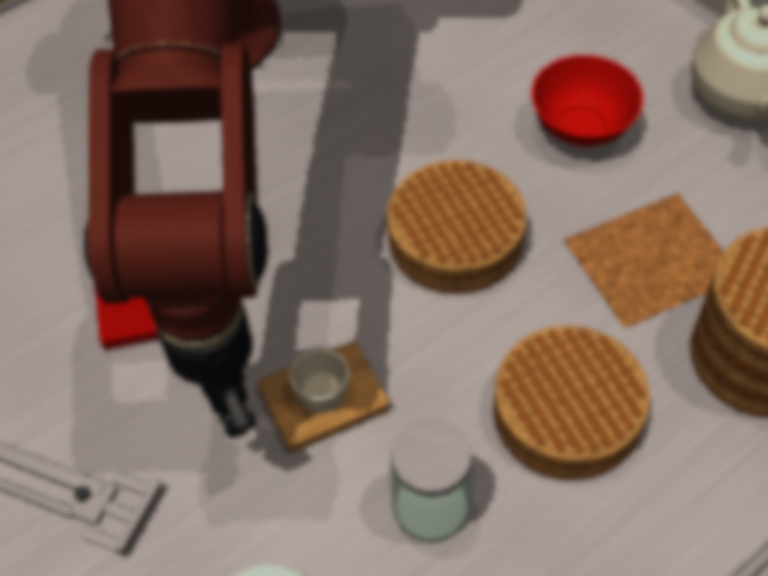

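Request:
play_rows(moves=[{"x":0,"y":0,"z":-1,"turn":0,"jaw":2.5},{"x":0,"y":0,"z":-1,"turn":0,"jaw":2.5},{"x":0,"y":0,"z":-0.8,"turn":0,"jaw":2.5},{"x":0,"y":0,"z":0,"turn":0,"jaw":2.5},{"x":0,"y":0,"z":0,"turn":0,"jaw":2.5}])

```text
t: 7.7
tool_pos: [0.5132, -0.2923, 0.0127]
tool_rot: [-1.09, 1.381, -1.377]
contact_force: [0.0, -0.4, 0.7]
opening: 0.0251
```

```bash
cat > st.py <<'E'
from station import ctrl
from h import *
from scipy.spatial.transform import Rotation as R
o=ctrl.get_obs(); out=np.load("out.npy",allow_pickle=True).item(); n,f=out["near_tier"],out["far_tier"];d=f-n;x=d/np.hypot(*d); y=np.array([-x[1],x[0]])
p=o["tool_pos"][:2]-n; r=R.from_rotvec(o["tool_rot"]).as_matrix(); print(o["t"],o["tool_pos"].round(4),"near",(p@x).round(4),(p@y).round(4),np.degrees(np.arctan2(r[1,2],r[0,2])).round(1),o["contact_force"].round(1),o["opening"])
E
python3 st.py
```

```text
7.7 [ 0.5132 -0.2923  0.0127] near 0.1225 -0.3064 -13.4 [ 0.  -0.4  0.7] 0.025080792554604003
```

Request:
play_rows(moves=[{"x":0.14,"y":0.58,"z":0,"turn":0,"jaw":2.5},{"x":0.14,"y":0.58,"z":0,"turn":0,"jaw":2.5},{"x":0.14,"y":0.58,"z":0,"turn":0,"jaw":2.5},{"x":0.1,"y":0.4,"z":0,"turn":0,"jaw":2.5},{"x":0.1,"y":0.4,"z":0,"turn":0,"jaw":2.5},{"x":0.12,"y":0.5,"z":0,"turn":0,"jaw":2.5},{"x":0.14,"y":0.58,"z":0,"turn":0,"jaw":2.5},{"x":0.14,"y":0.58,"z":0,"turn":0,"jaw":2.5}])

```text
t: 8.37
tool_pos: [0.5243, -0.2508, 0.014]
tool_rot: [-1.09, 1.378, -1.38]
contact_force: [-0.3, -2.5, 0.5]
opening: 0.0251
```

Request:
play_rows(moves=[{"x":0.14,"y":0.58,"z":0,"turn":0,"jaw":2.5},{"x":0.14,"y":0.58,"z":0,"turn":0,"jaw":2.5},{"x":0.14,"y":0.58,"z":0,"turn":0,"jaw":2.5},{"x":0.14,"y":0.58,"z":0,"turn":0,"jaw":2.5},{"x":0.14,"y":0.58,"z":0,"turn":0,"jaw":2.5},{"x":0.14,"y":0.58,"z":0,"turn":0,"jaw":2.5},{"x":0.14,"y":0.58,"z":0,"turn":0,"jaw":2.5},{"x":0.14,"y":0.58,"z":0,"turn":0,"jaw":2.5}])

```text
t: 9.03
tool_pos: [0.5355, -0.204, 0.0139]
tool_rot: [-1.09, 1.378, -1.379]
contact_force: [-1.4, -3.1, 1.4]
opening: 0.0252
```

```bash
python3 snap.py e top scene; python3 st.py; python3 b.py .55 -.13 
```

```text
9.1333 [ 0.5354651  -0.2029909   0.01360698] [-0.12829722 -0.07101069  0.48815089]
9.1333 [ 0.5355 -0.203   0.0136] near 0.1233 -0.2144 -13.3 [-0.1 -0.1  0.5] 0.024961990747893466
top world [ 0.55   -0.1397 -0.2129] near 0.1227 -0.1494 dth 0.023 rms 1.23
  cup world [ 0.5504 -0.1358] off board [0.0004 0.0039]
scene world [ 0.5498 -0.1365 -0.2511] near 0.1217 -0.1463 dth -0.016 rms 3.4
  cup world [ 0.5509 -0.1376] off board [ 0.0011 -0.0012]
both world [ 0.5496 -0.1386 -0.2261] near 0.122 -0.1485 dth 0.009 rms 2.93
```

View pics/e_scenec.png

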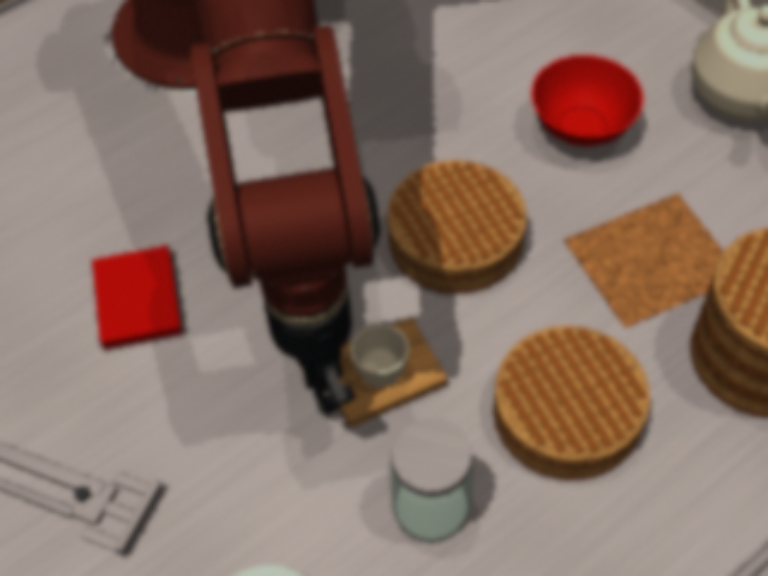

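View pics/e_topc.png

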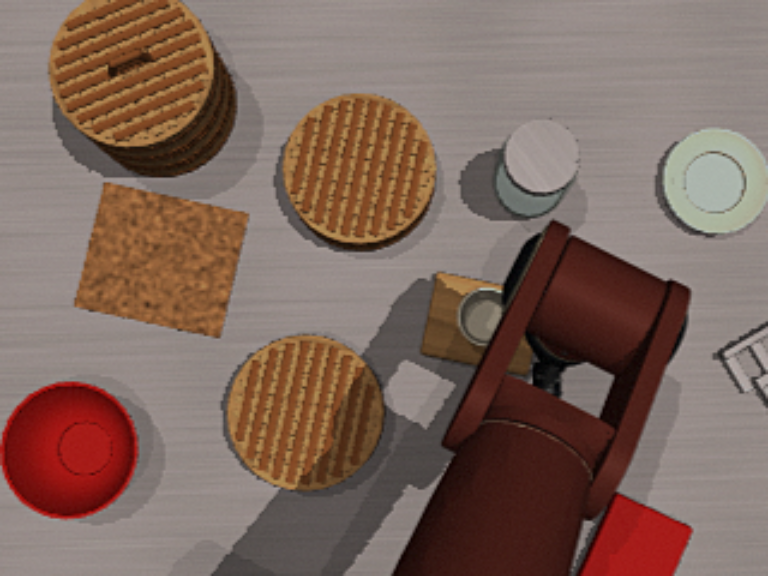

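Request:
play_rows(moves=[{"x":0.14,"y":0.58,"z":0,"turn":0,"jaw":2.5},{"x":0.14,"y":0.58,"z":0,"turn":0,"jaw":2.5},{"x":0.14,"y":0.58,"z":0,"turn":0,"jaw":2.5},{"x":0.14,"y":0.58,"z":0,"turn":0,"jaw":2.5},{"x":0.14,"y":0.58,"z":0,"turn":0,"jaw":2.5},{"x":0.14,"y":0.58,"z":0,"turn":0,"jaw":2.5},{"x":0.14,"y":0.58,"z":0,"turn":0,"jaw":2.5},{"x":0.14,"y":0.58,"z":0,"turn":0,"jaw":2.5}])

```text
t: 10.1
tool_pos: [0.5465, -0.1572, 0.0137]
tool_rot: [-1.09, 1.379, -1.379]
contact_force: [0.7, -1.6, -1.1]
opening: 0.0249
```

```bash
cat > chk.py <<'E'
# overlay the predicted board outline (given near x,y,dth) and gap centre line on zoomed images
import sys
from station import eyes
from h import *
tag,bx,by,bt=sys.argv[1],*map(float,sys.argv[2:5])
out=np.load("out.npy",allow_pickle=True).item(); n,f=out["near_tier"],out["far_tier"];d=f-n;A=np.arctan2(d[1],d[0]);x=d/np.hypot(*d); y=np.array([-x[1],x[0]])
p=n+bx*x+by*y; ims=[]
for nm in ("top","scene"):
    D=eyes.get_image(nm);K,T=cam(D); e=proj(K,T,[*p,.02])[0]; cx,cy=int(e[0]),int(e[1]); w=48
    im=cv2.resize(D["img"][cy-w:cy+w,cx-w:cx+w,::-1],None,fx=4,fy=4,interpolation=cv2.INTER_CUBIC)
    q=shape("board",[*p,A+bt])[4:]
    uv=(proj(K,T,q)-[cx-w,cy-w]+.5)*4
    cv2.polylines(im,[np.int32(uv.round())],True,(255,0,0),1); ims.append(im)
cv2.imwrite(f"pics/{tag}.png",np.hstack(ims))
E
python3 chk.py g1 .122 -.1 0; python3 st.py; python3 b.py .561 -.091
```

```text
10.2 [ 0.5468 -0.1568  0.0138] near 0.1235 -0.1668 -13.3 [-0.6  0.3  0.1] 0.025169223176021934
top world [ 0.5625 -0.0936 -0.1945] near 0.1241 -0.1016 dth 0.041 rms 1.32
  cup world [ 0.5639 -0.0866] off board [0.0014 0.007 ]
scene world [ 0.5594 -0.0912 -0.1806] near 0.1205 -0.1 dth 0.055 rms 4.43
  cup world [ 0.553  -0.0932] off board [-0.0064 -0.002 ]
both world [ 0.5606 -0.0928 -0.2107] near 0.122 -0.1013 dth 0.025 rms 3.64
```

View pics/g1.png

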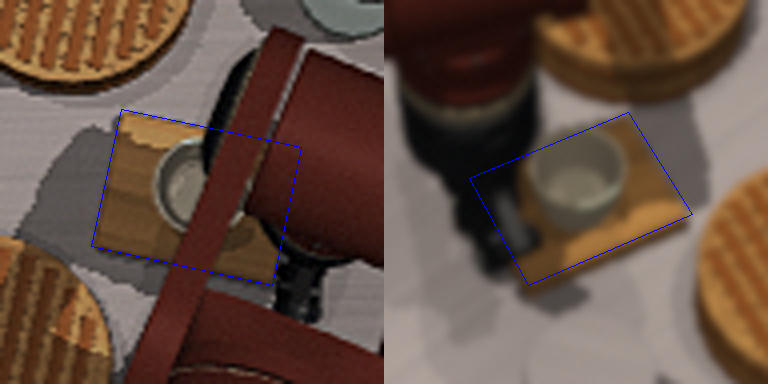

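Request:
play_rows(moves=[{"x":0.13,"y":0.58,"z":0,"turn":0,"jaw":2.5},{"x":0.13,"y":0.58,"z":0,"turn":0,"jaw":2.5},{"x":0.13,"y":0.58,"z":0,"turn":0,"jaw":2.5},{"x":0.13,"y":0.58,"z":0,"turn":0,"jaw":2.5},{"x":0.13,"y":0.58,"z":0,"turn":0,"jaw":2.5},{"x":0.13,"y":0.58,"z":0,"turn":0,"jaw":2.5},{"x":0.13,"y":0.58,"z":0,"turn":0,"jaw":2.5},{"x":0.14,"y":0.58,"z":0,"turn":0,"jaw":2.5}])

```text
t: 11.17
tool_pos: [0.5572, -0.111, 0.0139]
tool_rot: [-1.09, 1.378, -1.379]
contact_force: [-0.8, -2.9, 1.1]
opening: 0.0253
```

```bash
python3 chk.py g2 .1215 -.052 0; python3 st.py
```

```text
11.2667 [ 0.5572 -0.1102  0.0137] near 0.1228 -0.119 -13.3 [ 1.3 -0.3  0.6] 0.024737543080632116
```

View pics/g2.png

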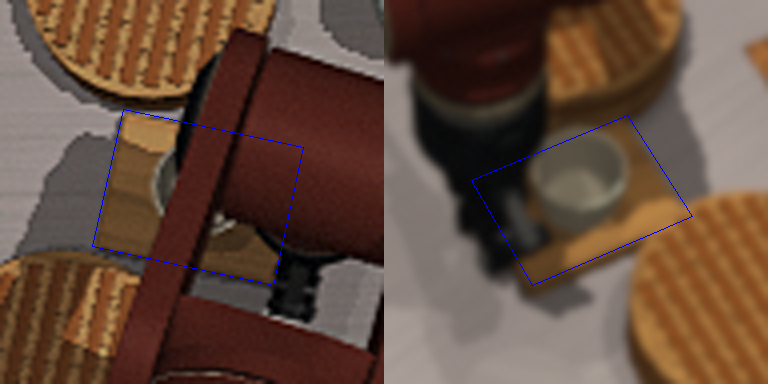

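Request:
play_rows(moves=[{"x":0.14,"y":0.58,"z":0,"turn":0,"jaw":2.5},{"x":0.14,"y":0.58,"z":0,"turn":0,"jaw":2.5},{"x":0.14,"y":0.58,"z":0,"turn":0,"jaw":2.5},{"x":0.14,"y":0.58,"z":0,"turn":0,"jaw":2.5},{"x":0.14,"y":0.58,"z":0,"turn":0,"jaw":2.5},{"x":0.14,"y":0.58,"z":0,"turn":0,"jaw":2.5},{"x":0.14,"y":0.58,"z":0,"turn":0,"jaw":2.5},{"x":0.14,"y":0.58,"z":0,"turn":0,"jaw":2.5}])

```text
t: 11.93
tool_pos: [0.5682, -0.0645, 0.0136]
tool_rot: [-1.09, 1.379, -1.379]
contact_force: [-0.9, -2.2, -0.2]
opening: 0.025
```

```bash
python3 chk.py g3 .1215 -.004 0; python3 st.py
```

```text
12.0333 [ 0.5683 -0.0638  0.0136] near 0.1227 -0.0713 -13.3 [ 0.8 -0.2 -0.1] 0.0250065415441748
```

View pics/g3.png

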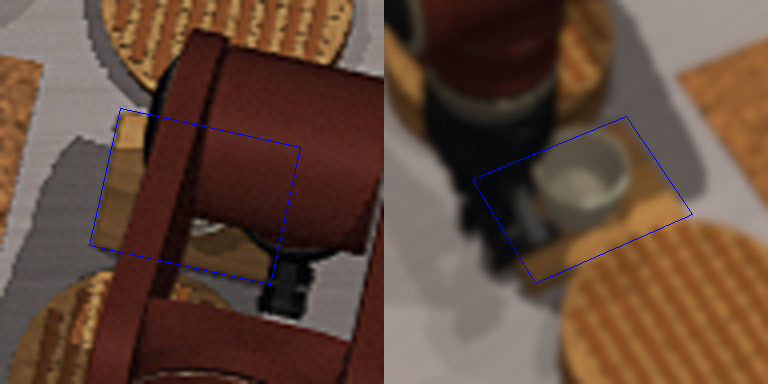

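Request:
play_rows(moves=[{"x":0.14,"y":0.58,"z":0,"turn":0,"jaw":2.5},{"x":0.14,"y":0.58,"z":0,"turn":0,"jaw":2.5},{"x":0.14,"y":0.58,"z":0,"turn":0,"jaw":2.5},{"x":0.14,"y":0.58,"z":0,"turn":0,"jaw":2.5},{"x":0.14,"y":0.58,"z":0,"turn":0,"jaw":2.5},{"x":0.14,"y":0.58,"z":0,"turn":0,"jaw":2.5},{"x":0.14,"y":0.58,"z":0,"turn":0,"jaw":2.5},{"x":0.14,"y":0.58,"z":0,"turn":0,"jaw":2.5}])

```text
t: 12.7
tool_pos: [0.5794, -0.0181, 0.0136]
tool_rot: [-1.09, 1.379, -1.379]
contact_force: [0.1, -2.4, -0.1]
opening: 0.0245
```

```bash
python3 chk.py g4 .1215 .044 0; python3 st.py
```

```text
12.8 [ 0.5796 -0.0175  0.0137] near 0.1229 -0.0237 -13.3 [0.1 0.6 0.8] 0.02518527953418302
```

View pics/g4.png

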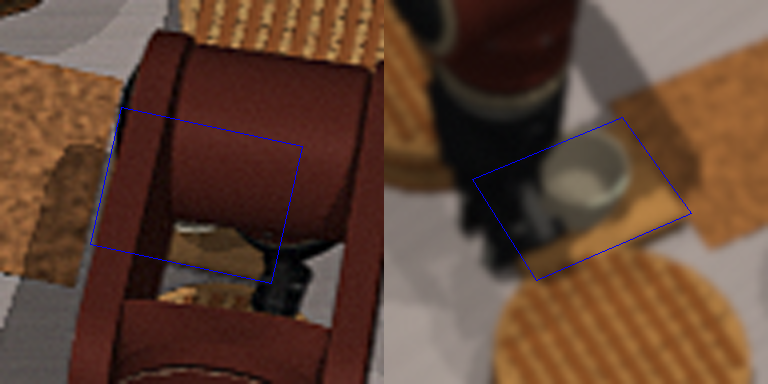

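Request:
play_rows(moves=[{"x":0.14,"y":0.58,"z":0,"turn":0,"jaw":2.5},{"x":0.14,"y":0.58,"z":0,"turn":0,"jaw":2.5},{"x":0.14,"y":0.58,"z":0,"turn":0,"jaw":2.5},{"x":0.14,"y":0.58,"z":0,"turn":0,"jaw":2.5},{"x":0.14,"y":0.58,"z":0,"turn":0,"jaw":2.5},{"x":0.14,"y":0.58,"z":0,"turn":0,"jaw":2.5},{"x":0.14,"y":0.58,"z":0,"turn":0,"jaw":2.5},{"x":0.14,"y":0.58,"z":0,"turn":0,"jaw":2.5}])

```text
t: 13.47
tool_pos: [0.5907, 0.0282, 0.0137]
tool_rot: [-1.09, 1.379, -1.379]
contact_force: [-0.1, -2.9, -0.2]
opening: 0.0247
```

Request:
play_rows(moves=[{"x":0.14,"y":0.58,"z":0,"turn":0,"jaw":2.5},{"x":0.14,"y":0.58,"z":0,"turn":0,"jaw":2.5},{"x":0.14,"y":0.58,"z":0,"turn":0,"jaw":2.5},{"x":0.14,"y":0.58,"z":0,"turn":0,"jaw":2.5},{"x":0.14,"y":0.58,"z":0,"turn":0,"jaw":2.5},{"x":0.14,"y":0.58,"z":0,"turn":0,"jaw":2.5},{"x":0.14,"y":0.58,"z":0,"turn":0,"jaw":2.5},{"x":0.14,"y":0.58,"z":0,"turn":0,"jaw":2.5}])

```text
t: 14.13
tool_pos: [0.6019, 0.0746, 0.0137]
tool_rot: [-1.09, 1.379, -1.379]
contact_force: [-1.2, -3.0, -0.6]
opening: 0.0251
```

```bash
python3 chk.py g5 .1215 .14 0; python3 st.py
```

```text
14.2333 [0.602  0.0754 0.0137] near 0.123 0.0718 -13.3 [-1.  -0.   0.3] 0.025010800340521
```

View pics/g5.png

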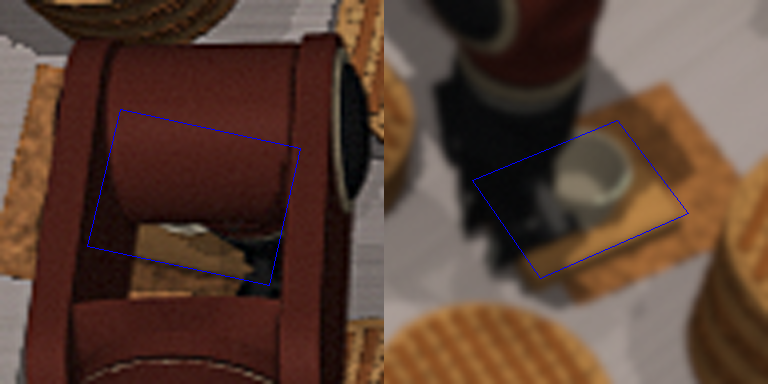

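Request:
play_rows(moves=[{"x":0.14,"y":0.58,"z":0,"turn":0,"jaw":2.5},{"x":0.14,"y":0.58,"z":0,"turn":0,"jaw":2.5},{"x":0.14,"y":0.58,"z":0,"turn":0,"jaw":2.5},{"x":0.14,"y":0.58,"z":0,"turn":0,"jaw":2.5},{"x":0.14,"y":0.58,"z":0,"turn":0,"jaw":2.5},{"x":0.1,"y":0.42,"z":0,"turn":0,"jaw":2.5},{"x":0.07,"y":0.3,"z":0,"turn":0,"jaw":2.5},{"x":0.03,"y":0.12,"z":0,"turn":0,"jaw":2.5}])

```text
t: 14.9
tool_pos: [0.6108, 0.112, 0.0137]
tool_rot: [-1.09, 1.378, -1.378]
contact_force: [-1.7, -2.6, 1.6]
opening: 0.0248
```

```bash
python3 chk.py g6 .1215 .179 0; python3 st.py
```

```text
15.0 [0.6108 0.112  0.0137] near 0.1231 0.1095 -13.3 [-0.4  0.2 -0.1] 0.02497820865073861
```

View pics/g6.png

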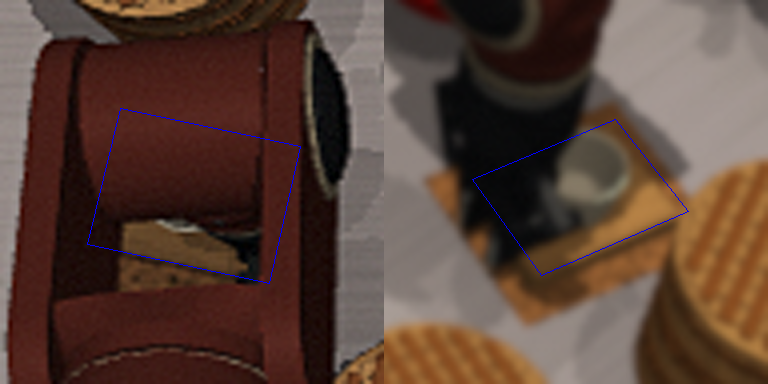

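Request:
play_rows(moves=[{"x":-0.1,"y":-0.4,"z":0,"turn":0,"jaw":2.5},{"x":-0.24,"y":-1,"z":0,"turn":0,"jaw":2.5},{"x":-0.48,"y":-2,"z":0,"turn":0,"jaw":2.5},{"x":-0.24,"y":-1,"z":2,"turn":0,"jaw":2.5},{"x":0,"y":-0.5,"z":4,"turn":0,"jaw":2.5},{"x":0,"y":-1,"z":4,"turn":0,"jaw":2.5},{"x":-1,"y":-2,"z":4,"turn":0,"jaw":2.5},{"x":-1,"y":-3,"z":3,"turn":0,"jaw":2.5}])

```text
t: 15.67
tool_pos: [0.5821, 0.0055, 0.1825]
tool_rot: [-1.087, 1.375, -1.379]
contact_force: [1.2, -1.5, 0.8]
opening: 0.0251
```

Request:
play_rows(moves=[{"x":-1,"y":-4,"z":1,"turn":0,"jaw":2.5},{"x":-1,"y":-4,"z":0,"turn":0,"jaw":2.5},{"x":-1,"y":-4,"z":0,"turn":0,"jaw":2.5},{"x":-1,"y":-4,"z":0,"turn":0,"jaw":2.5},{"x":-1,"y":-4,"z":0,"turn":0,"jaw":2.5},{"x":-1,"y":-4,"z":0,"turn":0,"jaw":2.5},{"x":-1,"y":-2,"z":0,"turn":0,"jaw":2.5},{"x":0,"y":0,"z":0,"turn":0,"jaw":2.5}])

```text
t: 16.33
tool_pos: [0.5095, -0.2581, 0.1886]
tool_rot: [-1.087, 1.383, -1.384]
contact_force: [-0.6, -0.6, -0.7]
opening: 0.0252
```

```bash
python3 snap.py z top scene; python3 st.py; python3 b.py .626 .18
```

```text
16.4333 [ 0.51093025 -0.25458036  0.18844825] [ 0.37973603  0.75851554 -0.04383875]
16.4333 [ 0.5109 -0.2546  0.1884] near 0.1115 -0.2702 -13.5 [ 0.4  0.8 -0. ] 0.0255516378469273
top world [ 0.6243  0.177  -0.2377] near 0.121 0.1758 dth -0.002 rms 0.8
  cup world [0.6277 0.1761] off board [ 0.0034 -0.0008]
scene world [ 0.6248  0.1768 -0.2191] near 0.1215 0.1758 dth 0.016 rms 0.7
  cup world [0.6226 0.1687] off board [-0.0021 -0.0082]
both world [ 0.6244  0.177  -0.2343] near 0.1211 0.1759 dth 0.001 rms 0.77
```

View pics/z_topc.png

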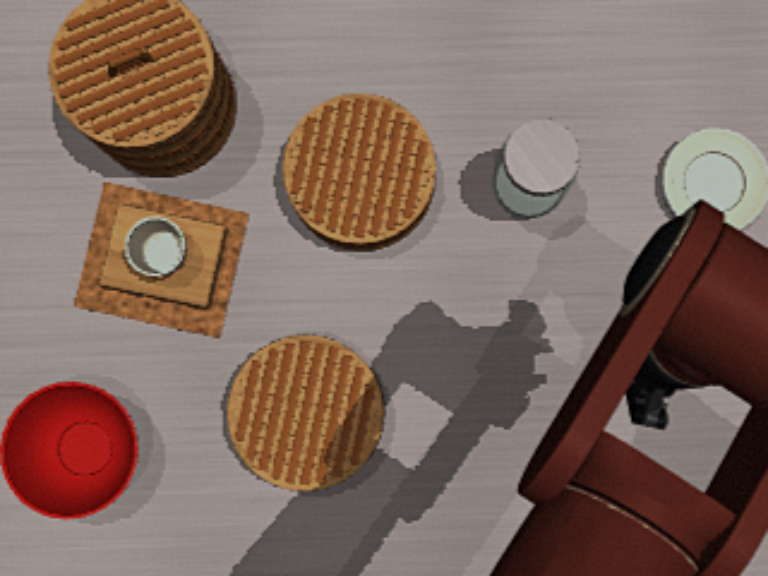

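View pics/z_scenec.png

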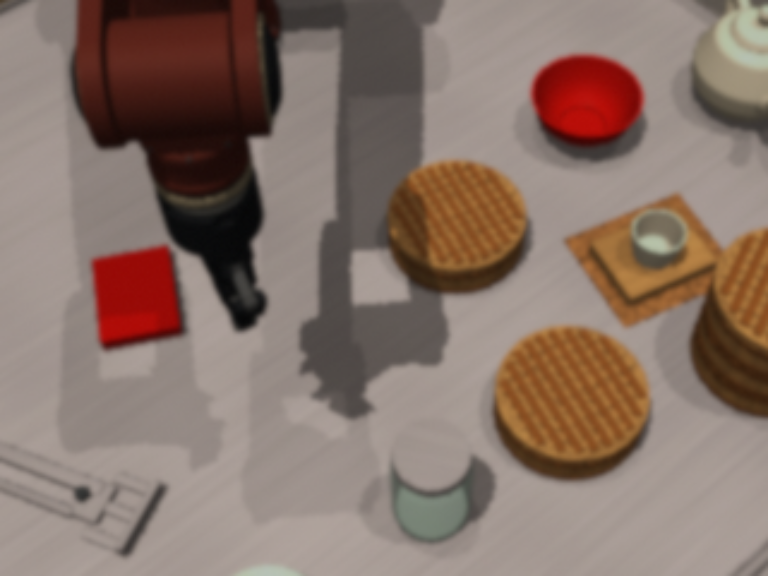

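```bash
python3 -c "
from station import finish_job
print(finish_job())"
```

```text
the job is handed in; nothing more can be done
None
```

The board with the cup is on the cork mat and the hand is clear; I handed the job in at about 16.4 s of the 64 s allowed. The hand-in gives no verdict.

**What I did:** I first pushed the board sideways and turned it from its robot-side long edge to line it up with the gap. I then pushed it from behind with the fingertips, straight through the gap and onto the mat. After that I drew the hand back and lifted it away.

**Last checks, from the top and scene cameras:**
- **Board:** its centre is about 2 mm and 4–5 mm from the mat's centre across and along the mat. The two cameras together put its angle within 0.01 rad of the mat's; taken alone, the scene camera gives 0.02 rad.
- **Cup:** it stands upright on the board. The top camera puts it about 3 mm from the board's middle and the scene camera about 8 mm; both are within the 20 mm allowed.
- **Through the gap:** measured contact forces were only about 3 N, and I saw no contact with the tiers.
- **Bystanders:** those in view look unmoved in the last pictures. I did not measure their positions again.
- **Disagreements:** some mid-push fits were poor because the arm hid part of the board. For those I relied on comparing the predicted outline with the picture. The first two move calls were refused because I had left out some of the numbers in each row.

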